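Snap a rigid telescope home in its sterilising tray

ROBOT

A 7-joint arm with a two-finger parallel gripper is mounted at the origin on a cart in front of the work surface, level with it; the furniture and walls round the work are solid. World frame = base frame: x ahead of the robot, y to its left, z up, the work surface at z = 0. Lengths are in m, angles in rad, forces in N, time in s.
With the tool pointing down it reaches from about 0.35 to 0.9 m from the base axis. Payload 8.1 kg.
Tool frame: the origin (TCP) lies where the fingers leave the gripper's body, on its centre line; the fingertips stand 66 mm ahead of it and the grasp point (between the pads) lies 47 mm ahead of it (arm.tip_reach is the distance from the TCP to the fingertips, in m); z points along the fingers, y is the direction in which the jaws open and shut (so a half turn about z gives the same grasp; the last joint's range is limited). The gripper opens to 92 mm and grips with 3 to 60 N. Pads are 19 mm wide; open, the fingers measure 130 mm over their backs; the gripper's body (75 mm by 190 mm) begins 47 mm behind the grasp point.
Start: joints at [-1.332, 0.434, 0.025, 1.573, -0.012, 1.134, -0.075], TCP at [0.21, 0.589, 0.292] pointing down, gripper open.
Joint ranges: [-2.62, 2.62], [-0.44, 2.09], [-1.27, 1.32], [0.08, 2.57], [-1.32, 4.46], [0.12, 2], [-2.74, 2.74]. Speed limits (rad/s): [2.22, 2.22, 3.01, 3.01, 3.14, 3.14, 3.14].

INTERFACE

Orientations are given as a rotation vector (axis times angle).
In Python, from cell import arm gives the robot as it stands.
- The arm moves only by the tool carry_out, never from a script. Its argument "plan" is a list of rows, each a list of 5 numbers: the shift along the world's x, y, z in cm, then the turn about the world's z in rad, then the finger opening in cm, from 0 to 9.18. In form: [[tx, ty, tz, spin, fingers], ...]. A call has 1 to 20 rows; each row is the pose to reach, as a shift and turn from the pose measured when the call began; what a row does not reach only later rows make up. A row lasts 1/10 s, in which the tool goes at most 50 mm and 8.59 degrees, less where a joint would pass 70% of its speed; a pose out of reach is approached as far as the arm can. A call with a gripper value outside its range is refused whole. The fingers move at their own pace and stop on an object; "squeeze" is the grip in N (left out, the last holds). Time passes only in rows, so rows that repeat a pose let the fingers close. It gives the time, the measured TCP pose, the force and the opening at its end, in the units of the state.
- arm.observe(): the state, without advancing time (a new reading comes with each control period).
- arm.get_image(name): name is "side" or "top" or "wrist"; returns (picture, depth): 480x640x3 uint8, red, green, blue; 480x640 float32, m along the optical axis (not along the pixel's ray), 0 where there is no reading.
- arm.get_calibration(name): a dict with "intrinsics" (3x3 intrinsics, pixels), "rvec" (rotation vector, rad) and "tvec" (3), from world to camera coordinates, as OpenCV has them; the wrist camera has in their place "tool_from_camera" (4x4, takes a point from camera to tool coordinates, whose origin is the TCP and whose axes are the flange's). Camera axes: x right, y down, z forward; pixel columns grow to the right and rows downward; lengths in m; the calibration is good to about 2 mm. The wrist camera is an equidistant fisheye: a pixel r from the principal point sees the ray r / f radians off the axis. A picture is of the moment at which its call begins: read the wrist's pose just before it. get_calibration takes no time and is no camera call.
- arm.sign_off(): hands the job in, once; it reports no verdict.
The state is a dict: "clock": time; "joints": joint angles; "dq": joint speeds; "joint_efforts": joint torques, N m; "position": TCP position; "ee_rot": TCP orientation; "force": force on the tool from outside, world axes, zero at the start; "ft_torque": the same for the moment, N m; "width": opening from 0.0 (shut) to 1.0 (fully open).
Only numpy, scipy, OpenCV 4.12 (cv2) and the standard library are available. Lean on these libraries where they do the work, as an engineer would, in place of code of your own. Each camera call takes 0.05 s, during which the arm holds its last target. There are 200 camera calls.

TASK

The rigid telescope lies on top of the two spring holders of its sterilising tray; seat it with closed fingertips only, without gripping or lifting it. Press its shaft gently down at the holder near the eyepiece until it snaps home, then run the fingertips lightly along the top of the shaft towards the tip, staying in touch with it and not yet forcing the tip end in, and at the other holder press it down until it snaps home there too. Leave both ends held and the things in and around the tray where they are.

Things in the scene. Friction and masses are not known exactly. Their poses are not given: they have to be found in the camera images.
- tray: Low perforated steel tray, 120 mm wide (x), 290 mm long (y), rim 24 mm high, floor 4 mm above the table; fixed. Origin on the table's surface midway between its two holders; it reaches 172 mm to +y (eyepiece end) and 118 mm to -y (tip end). A two-pronged stop stands 18 mm beyond the rear holder's middle; it catches the telescope's collar if the telescope is dragged towards the tip.
- rear_holder (a point): Holder near the eyepiece, 70 mm from the tray's origin along +y: a 12 mm wide block between two upright spring jaws whose lips reach 34.5 mm above the table. The point is where the shaft's axis lies once seated, 28 mm up. About 8 to 14 N at the holder (or within 10 mm of it) spreads the jaws; after some 4 mm of travel the shaft drops by itself the rest of its 9 mm onto the block, and is held.
- front_holder (a point): The same holder near the tip, 70 mm from the tray's origin along -y; the point again at the seated axis, 28 mm above the table. While this end is still up, a press at mid shaft needs about twice the force to snap it in: a few newtons are right for running along the shaft.
- telescope: Loose rigid telescope, 0.2 kg: a straight smooth steel shaft 10 mm thick along its own y, tip at y = -105 mm; a 22 mm collar at y = 98 to 106 mm, then a 19 mm dark body with a short upright light post and a black 30 mm eyecup ending at y = 152 mm. Origin on the shaft's axis, at first within 6 mm of the tray's origin along y. It slides easily lengthwise, until its collar meets the stop.
- shaft_rear (a point): Point on the shaft's axis 70 mm from the telescope's origin towards the eyepiece, about at the rear holder. Axis 37 mm above the table (top of shaft 42 mm) while it lies on the jaw lips, 28 mm (top 33 mm) once seated. The jaw lips then stand 1.5 mm prouder than the shaft, so wide fingertips meet the sloping shaft again some 20 to 25 mm on from the rear holder.
- shaft_front (a point): Point on the shaft's axis 70 mm from the telescope's origin towards the tip, about at the front holder; the same heights. With only the rear seated the shaft slopes up about 9 mm from holder to holder.
- tweezers_1: the longer steel tweezers (140x19x8 mm) lying on the tray's floor beside the shaft; origin under its middle; not part of the work
- clear_cap: clear plastic protective cap (33 mm across, 27 mm high) standing in the tray near the tip end; origin under its middle; not part of the work
- cassette: perforated steel instrument cassette (86x171x29 mm) at the right of the table; origin under its middle; not part of the work
- bench_timer: round bench timer (66 mm across, 44 mm high) at the left; origin under its middle; not part of the work
- scrub_brush: scrubbing brush (18x172x26 mm) lying at the far left; origin under its middle; not part of the work
- marked_cup_1: small clear measuring cup (61 mm across, 50 mm high) standing behind, at the left; origin under its middle; not part of the work
- tweezers_2: the shorter steel tweezers (120x19x8 mm) lying at the left; origin under its middle; not part of the work

How it is judged:
On the way, in this order (a step that is already met when the one before it is completed fails the run):
1. the shaft is snapped down in the holder near the eyepiece, the fingertips at that holder (z of shaft_rear in the frame of tray below 0.031 m and x of shaft_rear in the frame of tray between -0.003 and 0.003 m and y of the grasp point in the frame of tray between 0.052 and 0.088 m), for 0.1 s.
2. fingertips touch the shaft on its eyepiece half on the way to the tip (contact force between the fingers and telescope above 0.3 N and y of the grasp point in the frame of telescope between 0.012 and 0.042 m), for 0.05 s.
3. fingertips touch the shaft at its middle (contact force between the fingers and telescope above 0.3 N and y of the grasp point in the frame of telescope between -0.014 and 0.01 m), for 0.05 s.
4. fingertips touch the shaft on its tip half, that end still up (contact force between the fingers and telescope above 0.3 N and y of the grasp point in the frame of telescope between -0.044 and -0.016 m and z of shaft_front in the frame of tray above 0.031 m), for 0.05 s.
5. the shaft is snapped down in the holder near the tip, the fingertips at that holder (z of shaft_front in the frame of tray below 0.031 m and x of shaft_front in the frame of tray between -0.003 and 0.003 m and y of the grasp point in the frame of tray between -0.088 and -0.052 m), for 0.1 s.
At the end, for the whole second after the job is handed in: The shaft's axis is within 3 mm of its seated height and 3 mm of the middle in both holders, the telescope lies still, within 20 mm lengthwise of the tray's origin (z of each of shaft_rear, shaft_front in the frame of tray below 0.031 m and x of shaft_rear in the frame of tray between -0.003 and 0.003 m and x of shaft_front in the frame of tray between -0.003 and 0.003 m and linear speed of telescope below 0.01 m/s and y of telescope in the frame of tray between -0.02 and 0.02 m); the robot touches nothing.
It fails at once if the telescope is lifted off its holders (either end's axis more than 50 mm above the table, from 37 mm) (z of any of shaft_rear, shaft_front in the frame of tray above 0.05 m).
It fails at once if the telescope is pushed with more than 40 N (contact force between the fingers and telescope above 40 N).
It fails at once if another thing is moved by more than 15 mm (distance of any of tweezers_1, clear_cap, cassette, bench_timer, tweezers_2, scrub_brush, marked_cup_1 from where it was at the start of the episode above 0.015 m).
It also fails if it takes over 58 s, if anything falls off the work surface, if the arm or the gripper's body presses on something with over 40 N, if the wrist force passes 120 N, or if a joint passes its speed limit or range.

## Working session

There is one attempt and no reset: what is moved stays moved. The work goes in short steps, Python scripts to look and compute and a tool call to move; the robot and the scene stay as the last step left them, time stands still between calls to the robot, and variables do not carry over. Pictures are saved under pics/ and viewed, about 8 in all and at most 12, crops included, and the job is handed in when it is done.

Besides the shell and the picture viewer there is one more tool, called after "Emit:" as name([rows], argument=value, ...), one row to a line, values as JSON. carry_out: Moves the arm, as the interface text tells. Its arguments: {"type":"object","properties":{"plan":{"type":"array"},"squeeze":{"type":"number"}},"required":["plan"]}

```bash
mkdir -p pics; cat > h.py <<'E'
import numpy as np, cv2
from cell import arm
def cloud(name):
    c=arm.get_calibration(name); im,d=arm.get_image(name)
    K=np.array(c["intrinsics"]); R=cv2.Rodrigues(np.array(c["rvec"],float))[0]; t=np.array(c["tvec"]).ravel()
    v,u=np.mgrid[:480,:640]
    P=np.stack([(u-K[0,2])/K[0,0]*d,(v-K[1,2])/K[1,1]*d,d],-1)
    W=(P-t)@R; W[d==0]=np.nan
    return im,W
E
python3 - <<'E'
from h import *
np.set_printoptions(precision=4,suppress=True)
s=arm.observe(); print(s["position"],s["ee_rot"],s["clock"],s["force"],arm.tip_reach)
ims=[]
for n in("top","side"):
    im,W=cloud(n); np.savez(f"{n}.npz",im=im,W=W); cv2.imwrite(f"pics/{n}.png",im[...,::-1])
E
```

```text
[0.2094 0.5884 0.2914] [-0.5343 -3.0957  0.0025] 0.0 [ 0.1181 -0.6765  0.5127] 0.0655
```

View pics/top.png

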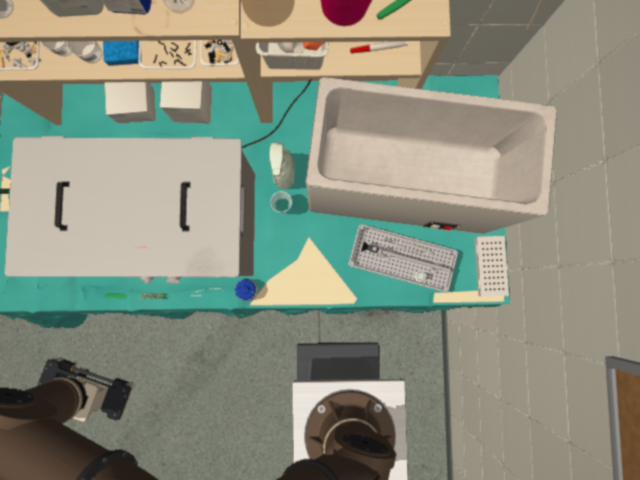

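View pics/side.png

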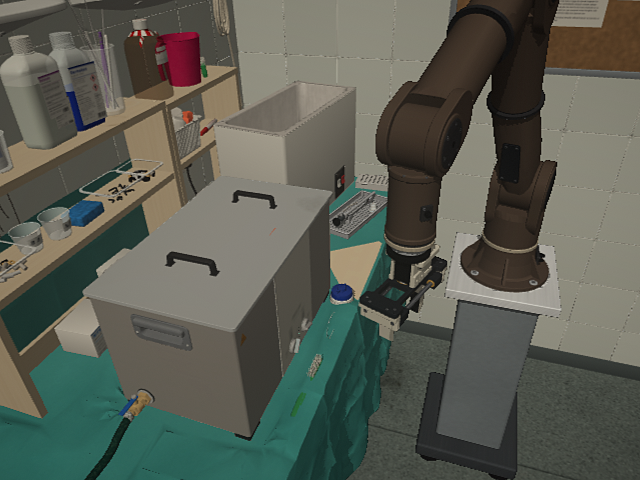

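The top view shows the tray at about (403,258), with the eyepiece at its left end near (372,247), a basin behind it and the cassette at (492,265). I'll measure the tray next.

```bash
python3 - <<'E'
from h import *
np.set_printoptions(precision=3,suppress=True)
z=np.load("top.npz");im,W=z["im"],z["W"]
for u,v in[(363,226),(460,258),(348,263),(447,292),(372,247),(320,205),(430,220),(545,210),(300,300),(470,300),(490,265),(245,260),(282,203)]: print((u,v),W[v,u])
cv2.imwrite("pics/crop.png",cv2.resize(im[215:300,340:520],None,fx=4.4,fy=4.4,interpolation=cv2.INTER_CUBIC)[...,::-1])
# high points within tray
m=np.zeros(W.shape[:2],bool); m[222:295,345:462]=1
m&=(W[...,2]>.03)&(W[...,2]<.1)
v,u=np.nonzero(m)
for a,b in zip(u[::6],v[::6]): print(a,b,W[b,a])
E
```

```text
(363, 226) [ 0.589 -0.049  0.019]
(460, 258) [ 0.494 -0.332 -0.001]
(348, 263) [ 0.484 -0.005 -0.005]
(447, 292) [ 0.396 -0.29  -0.001]
(372, 247) [ 0.526 -0.07   0.046]
(320, 205) [0.63  0.076 0.15 ]
(430, 220) [ 0.589 -0.216  0.13 ]
(545, 210) [ 0.573 -0.397  0.382]
(300, 300) [ 0.379  0.136 -0.   ]
(470, 300) [ 0.372 -0.356 -0.   ]
(490, 265) [ 0.471 -0.408  0.028]
(245, 260) [0.487 0.267 0.18 ]
(282, 203) [0.662 0.186 0.007]
398 222 [ 0.598 -0.148  0.031]
404 222 [ 0.596 -0.163  0.044]
410 222 [ 0.594 -0.177  0.058]
416 222 [ 0.592 -0.191  0.071]
422 222 [ 0.59  -0.205  0.082]
428 222 [ 0.588 -0.218  0.097]
412 223 [ 0.593 -0.186  0.042]
418 223 [ 0.591 -0.2    0.057]
424 223 [ 0.589 -0.213  0.071]
417 224 [ 0.591 -0.202  0.036]
423 224 [ 0.588 -0.215  0.052]
429 224 [ 0.584 -0.224  0.085]
436 224 [ 0.582 -0.239  0.098]
426 225 [ 0.585 -0.222  0.058]
432 225 [ 0.581 -0.231  0.088]
438 225 [ 0.58  -0.246  0.095]
444 225 [ 0.579 -0.262  0.095]
427 226 [ 0.584 -0.228  0.043]
433 226 [ 0.579 -0.237  0.077]
439 226 [ 0.577 -0.248  0.095]
445 226 [ 0.577 -0.265  0.093]
459 226 [ 0.576 
[... 1949 characters left out ...]
485 -0.221  0.036]
421 262 [ 0.482 -0.208  0.041]
427 262 [ 0.482 -0.225  0.04 ]
423 263 [ 0.479 -0.214  0.039]
429 263 [ 0.479 -0.23   0.042]
425 264 [ 0.476 -0.22   0.039]
431 264 [ 0.476 -0.236  0.043]
437 264 [ 0.476 -0.255  0.035]
430 265 [ 0.473 -0.232  0.045]
436 265 [ 0.473 -0.25   0.04 ]
433 266 [ 0.47  -0.242  0.039]
439 266 [ 0.47  -0.258  0.043]
434 267 [ 0.467 -0.244  0.042]
440 267 [ 0.467 -0.26   0.046]
446 267 [ 0.467 -0.278  0.041]
439 268 [ 0.464 -0.259  0.037]
445 268 [ 0.464 -0.277  0.036]
436 269 [ 0.462 -0.252  0.032]
444 269 [ 0.461 -0.273  0.037]
450 269 [ 0.461 -0.288  0.046]
450 270 [ 0.458 -0.289  0.042]
424 273 [ 0.451 -0.217  0.034]
420 278 [ 0.437 -0.206  0.031]
```

View pics/crop.png

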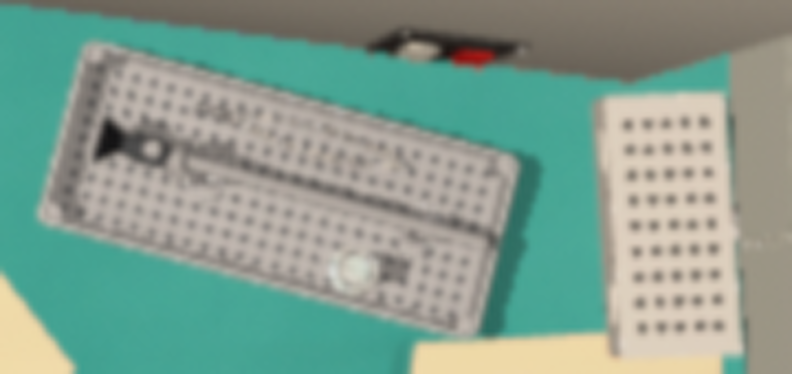

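Emit:
carry_out([
  [2,-4.5,0,0,0],
  [4,-9,0,0,0],
  [6,-13.5,0,0,0],
  [7.5,-18,0,0,0],
  [9,-22.5,0,0,0],
  [10,-27,0,0,0],
  [11,-32,0,0,0],
  [12,-36.5,0,0,0],
  [13,-41,0,0,0],
  [14.5,-45.5,0,0,0],
  [16.5,-50,0,0,0],
  [18.5,-54.5,0,0,0],
  [20.5,-59,0,0,0],
  [22.5,-63.5,0,0,0],
  [24.5,-68,0,0,0],
  [26,-72,0,0,0],
  [27,-76,0,0,0],
  [27,-76,0,0,0],
  [27,-76,0,0,0],
  [27,-76,0,0,0],
])

```text
clock: 2.1
position: [0.4791, -0.1703, 0.2912]
ee_rot: [-0.532, -3.095, 0.001]
force: [-0.0, 0.7, 0.5]
width: 0.004
```

```bash
python3 - <<'E'
from h import *
s=arm.observe(); print(s)
im,d=arm.get_image("wrist"); c=arm.get_calibration("wrist"); print(c)
R=cv2.Rodrigues(np.array(s["ee_rot"]))[0]
np.savez("wrist1.npz",im=im,d=d,R=R,p=s["position"])
cv2.imwrite("pics/w1.png",im[...,::-1])
E
```

```text
{'clock': 2.1, 'joints': array([-0.2421087 ,  0.26431833,  0.60125463,  1.88909123, -0.17114738,
        1.04040008,  1.66018864]), 'dq': array([-0.01446101, -0.00890718, -0.0052533 ,  0.00232707, -0.00140706,
       -0.00086373,  0.00292133]), 'joint_efforts': array([ 1.16610311e+00, -4.41160476e+01,  5.82272798e+00, -2.96536785e+01,
        1.35898381e-01,  4.42056963e-02,  1.27024538e-02]), 'position': array([ 0.47913542, -0.17028541,  0.29117337]), 'ee_rot': array([-5.32448380e-01, -3.09496117e+00,  1.08465209e-03]), 'force': array([-0.03919631,  0.65180629,  0.4900086 ]), 'ft_torque': array([ 0.03192293, -0.03097301, -0.03398932]), 'width': 0.003907525170316294}
{'intrinsics': array([[371.64829954,   0.        , 325.36564481],
       [  0.        , 371.64829954, 242.28885847],
       [  0.        ,   0.        ,   1.        ]]), 'tool_from_camera': array([[ 8.92518249e-05, -9.51599359e-01, -3.07341263e-01,
         8.39987657e-02],
       [ 9.99998891e-01, -3.71956573e-04,  1.44206267e-03,
         8.73656744e-05],
       [-1.48658352e-03, -3.07341050e-01,  9.51598271e-01,
        -9.32233852e-02],
       [ 0.00000000e+00,  0.00000000e+00,  0.00000000e+00,
         1.00000000e+00]])}
```

View pics/w1.png

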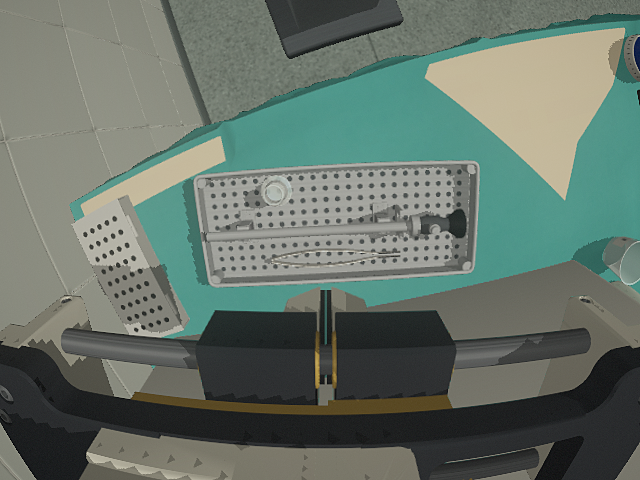

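The wrist view shows the whole tray with corners at about (197,180), (477,164), (474,270) and (213,284). The shaft runs from (204,238) to (412,228), and the eyepiece is at +y. Next I'll compute poses and the clearance to the basin.

```bash
cat >> h.py <<'E'
Tc=np.array(arm.get_calibration("wrist")["tool_from_camera"]); Kw=np.array(arm.get_calibration("wrist")["intrinsics"])
def ray(u,v):
    x,y=(u-Kw[0,2])/Kw[0,0],(v-Kw[1,2])/Kw[1,1]; r=np.hypot(x,y)+1e-12
    return np.array([x/r*np.sin(r),y/r*np.sin(r),np.cos(r)])
def hit(u,v,z,R,p):
    M=R@Tc[:3,:3]; o=np.array(p)+R@Tc[:3,3]; g=M@ray(u,v); return o+g*(z-o[2])/g[2]
def dpt(u,v,d,R,p):
    g=ray(u,v); return np.array(p)+R@(Tc[:3,:3]@(g/g[2]*d[v,u])+Tc[:3,3])
E
python3 - <<'E'
from h import *
np.set_printoptions(precision=4,suppress=True)
w=np.load("wrist1.npz");R,p,d=w["R"],w["p"],w["d"]
C=[hit(u,v,.024,R,p) for u,v in[(196,179),(478,163),(475,271),(212,285)]]
for c in C: print("corner",c)
e=lambda a,b:np.linalg.norm(C[a]-C[b])
print("sides",e(0,1),e(1,2),e(2,3),e(3,0))
y=(C[1]-C[0])+(C[2]-C[3]); y/=np.linalg.norm(y); print("psi",np.arctan2(-y[0],y[1])); o=np.mean(C,0)-.027*y; print("origin",o,"rear",o+.07*y,"front",o-.07*y)
S=[hit(u,v,.042,R,p) for u,v in[(204,237),(247,235),(300,233),(350,231),(405,229)]]
x=np.array([y[1],-y[0],0])
for s,(u,v) in zip(S,[(204,237),(247,235),(300,233),(350,231),(405,229)]): print("shaft",s,"tray",(s-o)@x,(s-o)@y,"depth",dpt(u,v,d,R,p))
for u,v in[(418,226),(466,221),(430,204),(240,222),(388,216)]:
    q=dpt(u,v,d,R,p); print((u,v),"tray",(q-o)@x,(q-o)@y,q[2])
z=np.load("top.npz");W=z["W"].reshape(-1,3)
Q=W-o; a=Q@x;b=Q@y
for h0 in(.05,.1,.15,.2,.25,.3):
  for y0 in (-.15,-.1,-.05,0,.05,.1,.15):
    m=(abs(W[:,2]-h0)<.025)&(abs(b-y0)<.025)&(a>.03)&(a<.3)
    print(h0,y0,m.sum(),np.round(np.percentile(a[m],[2,50]),3) if m.sum() else "")
im=w["im"]; cv2.imwrite("pics/w1c.png",cv2.resize(im[155:295,190:485],None,fx=2.7,fy=2.7,interpolation=cv2.INTER_CUBIC)[...,::-1])
E
```

```text
corner [ 0.4021 -0.2818  0.024 ]
corner [ 0.4814 -0.005   0.024 ]
corner [ 0.5966 -0.0353  0.024 ]
corner [ 0.5144 -0.3145  0.024 ]
sides 0.2879349011058727 0.11910067818554927 0.2910166494905651 0.11692855468790708
psi -0.28279071350888224
origin [ 0.4911 -0.1851  0.024 ] rear [ 0.5106 -0.1179  0.024 ] front [ 0.4716 -0.2523  0.024 ]
shaft [ 0.4583 -0.2911  0.042 ] tray -0.0018796714371354978 -0.11100272867671218 depth [ 0.4615 -0.2992  0.0234]
shaft [ 0.4714 -0.2483  0.042 ] tray -0.0012056684268062948 -0.06622452068186704 depth [ 0.4715 -0.2484  0.0419]
shaft [ 0.4871 -0.1986  0.042 ] tray -8.918206565502688e-05 -0.014085526110349163 depth [ 0.4868 -0.1984  0.0431]
shaft [ 0.5012 -0.1526  0.042 ] tray 0.0007001631606134924 0.034010330793088524 depth [ 0.5012 -0.1526  0.0421]
shaft [ 0.5172 -0.1012  0.042 ] tray 0.0016394755194584854 0.08781994561074952 depth [ 0.5178 -0.101   0.04  ]
(418, 226) tray -0.002658886439930933 0.09922965367554161 0.04872639077952279
(466, 221) tray -0.005863330704305094 0.14790597126412994 0.0505948113825237
(430, 204) tray -0.014133365987712369 0.12295
[... 611 characters left out ...]
114 0.238]
0.15 -0.05 494 [0.106 0.233]
0.15 0 522 [0.099 0.232]
0.15 0.05 533 [0.092 0.228]
0.15 0.1 592 [0.085 0.226]
0.15 0.15 714 [0.078 0.232]
0.2 -0.15 420 [0.121 0.231]
0.2 -0.1 67 [0.113 0.116]
0.2 -0.05 77 [0.105 0.109]
0.2 0 72 [0.098 0.101]
0.2 0.05 70 [0.091 0.095]
0.2 0.1 70 [0.084 0.087]
0.2 0.15 125 [0.077 0.083]
0.25 -0.15 511 [0.121 0.228]
0.25 -0.1 80 [0.112 0.116]
0.25 -0.05 80 [0.105 0.109]
0.25 0 80 [0.098 0.101]
0.25 0.05 81 [0.091 0.094]
0.25 0.1 84 [0.084 0.087]
0.25 0.15 128 [0.077 0.082]
0.3 -0.15 624 [0.121 0.222]
0.3 -0.1 97 [0.113 0.116]
0.3 -0.05 95 [0.106 0.109]
0.3 0 94 [0.098 0.102]
0.3 0.05 94 [0.091 0.095]
0.3 0.1 92 [0.084 0.087]
0.3 0.15 132 [0.077 0.082]
```

View pics/w1c.png

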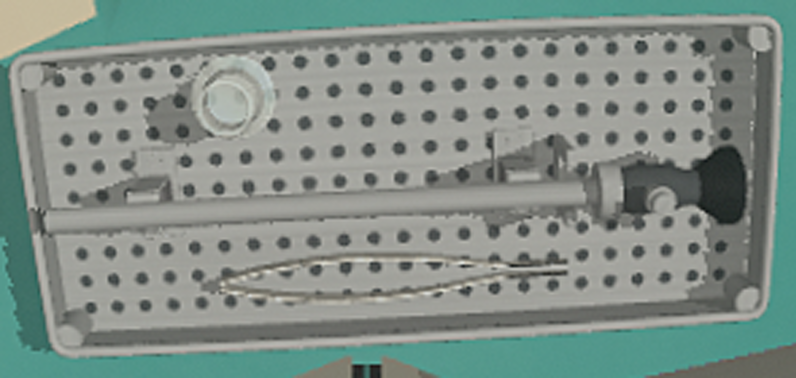

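The crop shows holders at about (522,160) and (150,185), with the collar at (605,190), which puts the telescope about 6 mm towards the tip. The basin wall is only about 85 mm from the shaft, so I'll keep the jaws along the shaft and press at tray y of about 65 mm.

Emit:
carry_out([
  [1.5,2.5,-3,0.02,0],
  [3.1,4.7,-6,0.045,0],
  [3.1,4.7,-9,0.045,0],
  [3.1,4.7,-12,0.045,0],
  [3.1,4.7,-14,0.045,0],
  [3.1,4.7,-16,0.045,0],
  [3.1,4.7,-17,0.045,0],
  [3.1,4.7,-17,0.045,0],
  [3.1,4.7,-17,0.045,0],
])

```text
clock: 3.05
position: [0.5106, -0.1226, 0.122]
ee_rot: [-0.46, -3.107, 0.001]
force: [0.2, 0.7, 0.2]
width: 0.002
```

```bash
python3 - <<'E'
from h import *
s=arm.observe(); print(s["position"],s["ee_rot"],s["force"])
im,d=arm.get_image("wrist")
R=cv2.Rodrigues(np.array(s["ee_rot"]))[0]
np.savez("wrist2.npz",im=im,d=d,R=R,p=s["position"])
cv2.imwrite("pics/w2.png",im[...,::-1])
E
```

```text
[ 0.51055732 -0.12260634  0.12196221] [-4.60459119e-01 -3.10747190e+00  5.92020595e-04] [0.15171444 0.70619534 0.23035283]
```

View pics/w2.png

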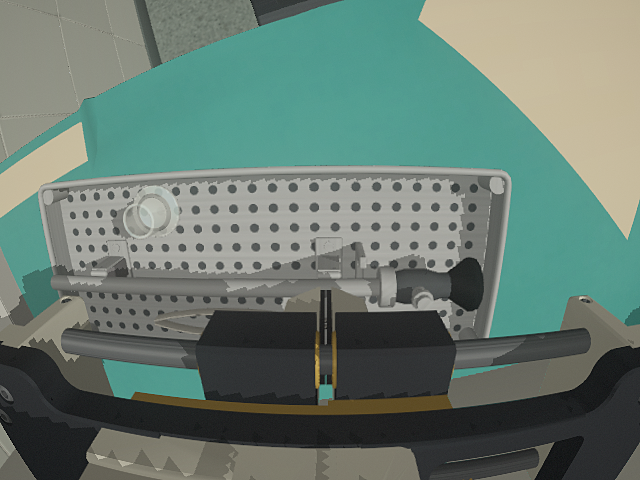

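The wrist view shows the closed tips at (325,290) over the shaft. The holder is just behind at (328,255), and the collar at (385,285) is clear. I'll lower the tips now.

Emit:
carry_out([
  [0,0,-0.5,0,0],
  [0,0,-1.0,0,0],
  [0,0,-1.3,0,0],
  [0,0,-1.4,0,0],
  [0,0,-1.5,0,0],
  [0,0,-1.55,0,0],
  [0,0,-1.6,0,0],
  [0,0,-1.6,0,0],
])

```text
clock: 3.9
position: [0.5108, -0.1229, 0.1067]
ee_rot: [0.461, 3.107, -0.0]
force: [-2.6, -0.6, 7.1]
width: 0.006
```

Emit:
carry_out([
  [0,0,-0.1,0,0],
  [0,0,-0.15,0,0],
  [0,0,-0.2,0,0],
  [0,0,-0.25,0,0],
  [0,0,-0.25,0,0],
])

```text
clock: 4.4
position: [0.511, -0.123, 0.1054]
ee_rot: [0.461, 3.106, 0.001]
force: [-5.5, 1.2, 18.6]
width: 0.001
```

```bash
python3 - <<'E'
from h import *
s=arm.observe(); print(s["position"],s["force"],s["ft_torque"])
im,d=arm.get_image("wrist")
R=cv2.Rodrigues(np.array(s["ee_rot"]))[0];p=np.array(s["position"])
y=np.array([.29,.957,0]);x=np.array([.957,-.29,0])
o=np.array([.4911,-.1851,0])
v,u=np.mgrid[150:330,40:520]
G=np.stack([ray(a,b) for a,b in zip(u.ravel(),v.ravel())]); dd=d[v.ravel(),u.ravel()]
P=(p+Tc[:3,3]@R.T)+(G/G[:,2:]*dd[:,None])@(R@Tc[:3,:3]).T
a=(P-o)@x;b=(P-o)@y
for y0 in np.arange(-.11,.16,.01):
    m=(dd>0)&(abs(b-y0)<.004)&(abs(a)<.02)&(P[:,2]<.075)
    if m.sum()>8:
        k=m&(P[:,2]>np.percentile(P[m,2],90)); print(round(y0,3),m.sum(),"top z",np.round(np.percentile(P[m,2],95),4),"x",np.round(np.median(a[k]),4))
cv2.imwrite("pics/w3.png",cv2.resize(im[220:330,220:520],None,fx=2.6,fy=2.6,interpolation=cv2.INTER_CUBIC)[...,::-1])
E
```

```text
[ 0.51095596 -0.12296421  0.10536487] [-5.47956846  1.17916677 18.60847847] [0.44087756 1.09799741 0.02068695]
-0.11 349 top z 0.0054 x -0.0083
-0.1 429 top z 0.0425 x 0.0001
-0.09 382 top z 0.0425 x -0.0006
-0.08 316 top z 0.0415 x -0.0024
-0.07 950 top z 0.0413 x -0.002
-0.06 648 top z 0.0421 x -0.0003
-0.05 681 top z 0.0419 x -0.0007
-0.04 710 top z 0.0418 x -0.0005
-0.03 770 top z 0.0417 x -0.0006
-0.02 836 top z 0.0416 x -0.0005
-0.01 864 top z 0.0416 x -0.0008
-0.0 894 top z 0.0415 x -0.001
0.01 919 top z 0.0413 x -0.001
0.02 963 top z 0.0412 x -0.0011
0.03 977 top z 0.0413 x -0.001
0.04 979 top z 0.0409 x -0.0011
0.05 974 top z 0.0615 x -0.01
0.06 1134 top z 0.0661 x -0.0096
0.07 1230 top z 0.0687 x -0.0087
0.08 1123 top z 0.0619 x -0.0101
0.09 939 top z 0.0412 x -0.003
0.1 1004 top z 0.0461 x -0.0027
0.11 1060 top z 0.0517 x -0.0047
0.12 899 top z 0.0448 x -0.0036
0.13 904 top z 0.0426 x -0.002
0.14 1505 top z 0.0486 x -0.0026
0.15 485 top z 0.0494 x -0.0026
```

View pics/w3.png

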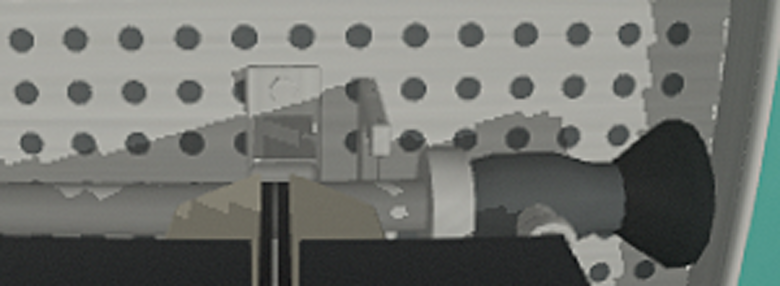

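The crop shows the finger pair spanning columns 170–380. Its trailing edge overlaps the stop prong at (377,140), and the torque also suggests contact there. I'll lift, shift 6 mm towards the tip and press again.

Emit:
carry_out([
  [0,0,0.4,0,0],
  [-0.1,-0.3,0.5,0,0],
  [-0.2,-0.6,0.5,0,0],
  [-0.2,-0.6,0.2,0,0],
  [-0.2,-0.6,0.1,0,0],
  [-0.2,-0.6,0.05,0,0],
  [-0.2,-0.6,0.0,0,0],
  [-0.2,-0.6,0.0,0,0],
])

```text
clock: 5.25
position: [0.5092, -0.1295, 0.106]
ee_rot: [0.462, 3.105, 0.001]
force: [-3.5, -0.2, 15.1]
width: 0.006
```

```bash
python3 - <<'E'
from h import *
s=arm.observe(); print(s["position"],s["force"],s["ft_torque"])
E
```

```text
[ 0.50918148 -0.12952171  0.10595423] [-3.52493522 -0.16479462 15.13831007] [-0.03769732  0.82317765  0.01784848]
```

Emit:
carry_out([
  [0,0,-0.08,0,0],
  [0,0,-0.14,0,0],
  [0,0,-0.2,0,0],
  [0,0,-0.2,0,0],
])

```text
clock: 5.65
position: [0.5093, -0.1297, 0.1048]
ee_rot: [0.463, 3.104, 0.002]
force: [-4.3, 1.2, 19.1]
width: -0.001
```

```bash
python3 - <<'E'
from h import *
s=arm.observe(); print(s["position"],s["force"],s["ft_torque"])
E
```

```text
[ 0.50931187 -0.12965753  0.10483587] [-4.31661901  1.22769711 19.11002463] [0.33371699 1.11304268 0.01033622]
```

Emit:
carry_out([
  [0,0,-0.08,0,0],
  [0,0,-0.14,0,0],
  [0,0,-0.2,0,0],
  [0,0,-0.2,0,0],
])

```text
clock: 6.05
position: [0.5093, -0.1297, 0.1036]
ee_rot: [0.463, 3.104, 0.004]
force: [-4.6, 1.1, 18.4]
width: 0.005
```

```bash
python3 - <<'E'
from h import *
s=arm.observe(); print(s["position"],s["force"],s["ft_torque"])
E
```

```text
[ 0.50932322 -0.12969318  0.10362966] [-4.59682042  1.08282235 18.35571784] [0.43590728 0.97604664 0.03866339]
```

Emit:
carry_out([
  [0,0,-0.08,0,0],
  [0,0,-0.14,0,0],
  [0,0,-0.2,0,0],
  [0,0,-0.2,0,0],
])

```text
clock: 6.45
position: [0.5092, -0.1296, 0.1013]
ee_rot: [0.463, 3.104, 0.004]
force: [-0.4, -0.1, 0.1]
width: 0.007
```

```bash
python3 - <<'E'
from h import *
s=arm.observe(); print(s["position"],s["force"],s["ft_torque"])
E
```

```text
[ 0.50917285 -0.12960345  0.10127361] [-0.43922616 -0.08964883  0.12808408] [-0.01578932  0.05327372 -0.00716745]
```

```bash
cat > prof.py <<'E'
from h import *
def prof():
    s=arm.observe(); print(s["clock"],s["position"],s["force"])
    im,d=arm.get_image("wrist")
    R=cv2.Rodrigues(np.array(s["ee_rot"]))[0];p=np.array(s["position"])
    y=np.array([.29,.957,0]);x=np.array([.957,-.29,0]);o=np.array([.4911,-.1851,0])
    v,u=np.mgrid[100:330,20:620]
    G=np.stack([ray(a,b) for a,b in zip(u.ravel(),v.ravel())]); dd=d[v.ravel(),u.ravel()]
    P=(p+Tc[:3,3]@R.T)+(G/G[:,2:]*dd[:,None])@(R@Tc[:3,:3]).T
    a=(P-o)@x;b=(P-o)@y
    for y0 in np.arange(-.11,.11,.01):
        m=(dd>0)&(abs(b-y0)<.004)&(abs(a)<.02)&(P[:,2]<.075)
        if m.sum()>8: print(round(y0,3),"top z",np.round(np.percentile(P[m,2],95),4))
    return im
if __name__=="__main__": prof()
E
python3 prof.py
```

```text
6.45 [ 0.50917285 -0.12960345  0.10127361] [-0.43922616 -0.08964883  0.12808408]
-0.11 top z 0.0434
-0.1 top z 0.0442
-0.09 top z 0.0431
-0.08 top z 0.0404
-0.07 top z 0.0415
-0.06 top z 0.0416
-0.05 top z 0.041
-0.04 top z 0.0404
-0.03 top z 0.0397
-0.02 top z 0.0392
-0.01 top z 0.0385
-0.0 top z 0.0381
0.01 top z 0.0373
0.02 top z 0.0366
0.03 top z 0.0361
0.04 top z 0.0522
0.05 top z 0.0578
0.06 top z 0.0693
0.07 top z 0.0582
0.08 top z 0.0329
0.09 top z 0.0329
0.1 top z 0.0377
```

The depth profile shows the rear seated (top of shaft 33 mm) and the shaft sloping up to about 42 mm at the front. I'll start the slide.

Emit:
carry_out([
  [-0.12,-0.4,0,0,0],
  [-0.24,-0.8,0,0,0],
  [-0.36,-1.2,0.01,0,0],
  [-0.48,-1.6,0.03,0,0],
  [-0.6,-2.0,0.05,0,0],
  [-0.6,-2.0,0.05,0,0],
])

```text
clock: 7.1
position: [0.5029, -0.1505, 0.1018]
ee_rot: [0.465, 3.104, 0.003]
force: [-0.0, -0.3, 1.0]
width: 0.003
```

Emit:
carry_out([
  [-0.09,-0.3,0.0,0,0],
  [-0.15,-0.5,0.01,0,0],
  [-0.3,-1.0,0.04,0,0],
  [-0.3,-1.0,0.04,0,0],
])

```text
clock: 7.5
position: [0.4997, -0.1614, 0.1024]
ee_rot: [0.466, 3.104, 0.002]
force: [0.8, -0.2, -1.0]
width: 0.002
```

Emit:
carry_out([
  [-0.03,-0.1,-0.03,0,0],
  [-0.06,-0.2,-0.05,0,0],
  [-0.06,-0.2,-0.07,0,0],
  [-0.06,-0.2,-0.07,0,0],
])

```text
clock: 7.9
position: [0.4991, -0.1634, 0.1017]
ee_rot: [0.466, 3.104, 0.002]
force: [-0.2, -1.2, 1.2]
width: 0.003
```

Emit:
carry_out([
  [0,0,-0.03,0,0],
  [0,0,-0.06,0,0],
  [0,0,-0.06,0,0],
])

```text
clock: 8.2
position: [0.4992, -0.1635, 0.1013]
ee_rot: [0.466, 3.103, 0.002]
force: [-1.7, -0.5, 5.6]
width: 0.002
```

```bash
python3 - <<'E'
from h import *
for i in range(4):
    s=arm.observe(); print(s["clock"],s["position"],s["force"],s["ft_torque"]); arm.get_image("wrist")
E
```

```text
8.2 [ 0.49924582 -0.16348399  0.10132529] [-1.70749149 -0.54840116  5.55618468] [-0.05781663  0.25402787 -0.00877032]
8.25 [ 0.49926563 -0.16349951  0.10133084] [-0.87048396  0.14289584  5.09750852] [0.04965589 0.31721587 0.05589956]
8.3 [ 0.49926422 -0.16350474  0.10133238] [-0.90152085 -0.15937602  4.92779964] [-0.05125596  0.21298647  0.02999732]
8.35 [ 0.49929943 -0.16350969  0.10135368] [-1.27920519 -0.42108043  4.19454834] [-0.02440108  0.28043794  0.00997714]
```

Emit:
carry_out([
  [-0.15,-0.48,0.03,0,0],
  [-0.3,-0.96,0.06,0,0],
  [-0.44,-1.43,0.09,0,0],
  [-0.59,-1.9,0.125,0,0],
  [-0.7,-2.25,0.145,0,0],
  [-0.8,-2.58,0.17,0,0],
  [-0.8,-2.58,0.17,0,0],
])

```text
clock: 9.1
position: [0.4911, -0.19, 0.1031]
ee_rot: [0.467, 3.103, 0.002]
force: [-0.7, 0.9, 4.5]
width: 0.005
```

```bash
python3 - <<'E'
from h import *
for i in range(3):
    s=arm.observe(); print(s["clock"],s["position"],s["force"],s["ft_torque"]); arm.get_image("wrist")
E
```

```text
9.1 [ 0.49107497 -0.19004657  0.10312825] [-0.69016229  0.94008719  4.54441384] [-0.0372322   0.0251745  -0.03871039]
9.15 [ 0.49108724 -0.18998774  0.10309689] [-0.42192817 -1.03533292  5.04706375] [-0.22840012  0.10103061  0.03045138]
9.2 [ 0.49110367 -0.18992799  0.10310094] [-0.47644617 -1.50252037  4.83749008] [-0.21448544  0.09661021 -0.01072099]
```

Emit:
carry_out([
  [-0.15,-0.48,0.03,0,0],
  [-0.3,-0.96,0.065,0,0],
  [-0.44,-1.43,0.1,0,0],
  [-0.59,-1.9,0.13,0,0],
  [-0.7,-2.25,0.155,0,0],
  [-0.83,-2.68,0.185,0,0],
  [-0.83,-2.68,0.185,0,0],
])

```text
clock: 9.95
position: [0.4824, -0.2177, 0.105]
ee_rot: [0.469, 3.103, 0.0]
force: [0.3, -1.4, 2.8]
width: 0.003
```

```bash
python3 - <<'E'
from h import *
for i in range(3):
    s=arm.observe(); print(s["clock"],s["position"],s["force"],s["ft_torque"]); arm.get_image("wrist")
E
```

```text
9.95 [ 0.48241636 -0.21767353  0.10498357] [ 0.26666883 -1.42670702  2.83159751] [-0.1304587   0.08230896 -0.05787828]
10.0 [ 0.48247233 -0.21756347  0.10495331] [-0.59319429 -1.53089722  4.16392465] [-0.34074143  0.12532973 -0.03472299]
10.05 [ 0.48253001 -0.21745389  0.10495186] [-0.22753292 -1.40049432  3.97147115] [-0.37628201  0.17517198 -0.00354543]
```

Emit:
carry_out([
  [-0.15,-0.47,0.03,0,0],
  [-0.3,-0.95,0.06,0,0],
  [-0.47,-1.43,0.09,0,0],
  [-0.63,-1.9,0.125,0,0],
  [-0.8,-2.4,0.155,0,0],
  [-0.95,-2.85,0.185,0,0],
  [-1.1,-3.25,0.21,0,0],
  [-1.1,-3.25,0.21,0,0],
])

```text
clock: 10.9
position: [0.4712, -0.2508, 0.1071]
ee_rot: [0.47, 3.102, -0.001]
force: [-1.0, -1.5, 3.1]
width: 0.003
```

```bash
python3 prof.py
```

```text
10.9 [ 0.47121213 -0.25081622  0.10712914] [-0.97010896 -1.46671666  3.11092493]
-0.11 top z 0.0431
-0.1 top z 0.0437
-0.09 top z 0.0432
-0.08 top z 0.064
-0.07 top z 0.0714
-0.06 top z 0.064
-0.05 top z 0.0608
-0.04 top z 0.0402
-0.03 top z 0.0398
-0.02 top z 0.0391
-0.01 top z 0.0385
-0.0 top z 0.0378
0.01 top z 0.0373
0.02 top z 0.0366
0.03 top z 0.0361
0.04 top z 0.0354
0.05 top z 0.0349
0.06 top z 0.0345
0.07 top z 0.0354
0.08 top z 0.0329
0.09 top z 0.0359
0.1 top z 0.0378
```

Everything is as expected: the front is still up and the tips are at tray y of about -69 mm. Now I'll press the front.

Emit:
carry_out([
  [0,0,-0.08,0,0],
  [0,0,-0.15,0,0],
  [0,0,-0.2,0,0],
  [0,0,-0.26,0,0],
  [0,0,-0.32,0,0],
  [0,0,-0.32,0,0],
])

```text
clock: 11.55
position: [0.4715, -0.251, 0.105]
ee_rot: [0.47, 3.101, -0.001]
force: [-2.5, 1.6, 17.3]
width: 0.003
```

Emit:
carry_out([
  [0,0,-0.08,0,0],
  [0,0,-0.14,0,0],
  [0,0,-0.2,0,0],
  [0,0,-0.25,0,0],
  [0,0,-0.28,0,0],
])

```text
clock: 12.05
position: [0.4715, -0.2512, 0.1034]
ee_rot: [0.47, 3.1, -0.001]
force: [-4.8, 1.8, 20.4]
width: 0.004
```

Emit:
carry_out([
  [0,0,-0.08,0,0],
  [0,0,-0.14,0,0],
  [0,0,-0.2,0,0],
  [0,0,-0.24,0,0],
  [0,0,-0.24,0,0],
])

```text
clock: 12.55
position: [0.4713, -0.2509, 0.1007]
ee_rot: [0.47, 3.101, -0.001]
force: [-0.9, -0.6, -0.3]
width: 0.005
```

```bash
python3 prof.py
```

```text
12.55 [ 0.47132484 -0.25091076  0.10070081] [-0.90433341 -0.64336477 -0.3145572 ]
-0.11 top z 0.033
-0.1 top z 0.0335
-0.09 top z 0.0335
-0.08 top z 0.0577
-0.07 top z 0.0687
-0.06 top z 0.0576
-0.05 top z 0.0543
-0.04 top z 0.0336
-0.03 top z 0.0337
-0.02 top z 0.0336
-0.01 top z 0.0335
-0.0 top z 0.0336
0.01 top z 0.0337
0.02 top z 0.0336
0.03 top z 0.0338
0.04 top z 0.0337
0.05 top z 0.0338
0.06 top z 0.0342
0.07 top z 0.0351
0.08 top z 0.0336
0.09 top z 0.0385
0.1 top z 0.0396
```

Both ends are seated, with the shaft top flat at 33.5 mm. I'll retract straight up, check, and hand in.

Emit:
carry_out([
  [0,0,0,0,0],
  [0,0,1,0,0],
  [0,0,4,0,0],
  [0,0,8,0,0],
  [0,0,12,0,0],
  [0,0,12,0,0],
  [0,0,12,0,0],
])

```text
clock: 13.3
position: [0.4718, -0.251, 0.2221]
ee_rot: [0.469, 3.099, -0.001]
force: [0.2, 0.8, -0.2]
width: 0.005
```

```bash
python3 - <<'E'
from prof import *
im=prof(); cv2.imwrite("pics/w9.png",im[...,::-1])
E
```

```text
13.3 [ 0.4717908  -0.25101837  0.22209939] [ 0.18048527  0.76408587 -0.21849185]
-0.11 top z 0.0331
-0.1 top z 0.0337
-0.09 top z 0.0336
-0.08 top z 0.0344
-0.07 top z 0.0354
-0.06 top z 0.0335
-0.05 top z 0.0338
-0.04 top z 0.0337
-0.03 top z 0.0336
-0.02 top z 0.0338
-0.01 top z 0.0337
-0.0 top z 0.0338
0.01 top z 0.0336
0.02 top z 0.0338
0.03 top z 0.0339
0.04 top z 0.0341
0.05 top z 0.0336
0.06 top z 0.0343
0.07 top z 0.0354
0.08 top z 0.0336
0.09 top z 0.0381
0.1 top z 0.0397
```

View pics/w9.png

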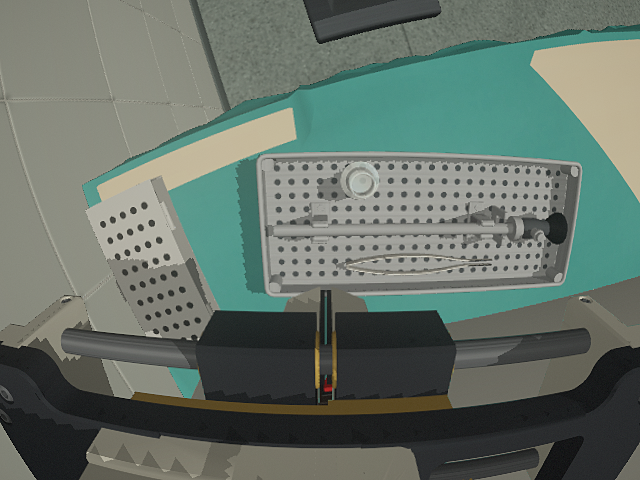

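The picture shows the shaft seated in both holders, at (318,228) and (482,228). The cap at (360,182), the tweezers at (415,265) and the cassette are undisturbed.

```bash
python3 -c "
from cell import arm
print(arm.sign_off())"
```

```text
the job is handed in; nothing more can be done
None
```

The telescope is seated in both holders and the job is handed in, at about 13.3 s on the robot's clock; sign-off gave no verdict. I used closed fingertips only: pressed the rear until it snapped, slid along the shaft to the tip end, then pressed the front until it snapped.

**Last checks:** the depth profile shows the shaft top flat at about 33–34 mm along its whole length, against 33 mm when seated. The lips show at about 35 mm at both holders. The arm is about 12 cm clear with no contact force. In the final wrist picture the cap, tweezers and cassette look undisturbed. I did not re-check the timer, brush, cup and second tweezers, but the arm did not work near them.

**What disagreed or went wrong:**
- **First rear press:** it appeared to rest on the stop prong, reaching 18.6 N without a snap. I lifted, moved about 6 mm towards the tip and pressed again.
- **Snap forces:** the highest wrist readings were about 19 N at the rear and 20 N at the front, above the stated 8–14 N but below the 40 N limit. I did not find the cause.
- **Contact while sliding:** early in the eyepiece half the fingers probably lost touch briefly. I lowered them there and measured about 5 N, and every reading from there to the front holder showed about 3–5 N.
- **Lengthwise and sideways position:** at the start I put the telescope about 6 mm towards the tip from the tray's origin. I did not measure lengthwise or sideways position again at the end.

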